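# Walk the power supply home into its dock and shut the flap

### The job

Walk the heavy power supply forward into its dock by pushing in turn on the bare metal at its two rear corners, never on the terminal strip between them and never harder than about 20 N, until its nose is seated: pressed firmly and squarely against the stop bar, wherever the bar is set. Only then swing the green acrylic flap fully shut over it, and let go. Keep the supply flat on the table and leave the small parts lying around undisturbed.

Things in the scene. Friction and masses are not known exactly. Their poses are not given: they have to be found in the camera images.
- psu: Power supply: aluminium box with perforated top, 110 mm long (x), 160 wide (y), 46 high, 0.65 to 0.9 kg, flat bottom on the table; too large to grasp. Origin: centre of the underside; x points to its nose (into the dock), y left, z up. Rear face at x = -55 mm. Slides against 3 to 7 N of friction (varies); pushing one rear corner turns it as it moves on.
- strip: Fragile black terminal strip with brass screws on the supply's rear face, 100 mm wide, in the middle: 30 mm of bare metal face is left at each rear corner. It sticks out 13 mm backwards, from 6 to 28 mm above the table, and must not be touched with more than 2 N. Origin: middle of the rear face, at underside level; axes as the supply.
- rear_left (a point): Rear left vertical edge of the supply (its left, +y, seen along its x), 20 mm above its underside; axes as the supply.
- rear_right (a point): Rear right (-y) vertical edge of the supply, 20 mm above its underside; axes as the supply.
- nose_left (a point): Front left (+y) vertical edge of the supply, 20 mm above its underside; axes as the supply.
- nose_right (a point): Front right (-y) vertical edge of the supply, 20 mm above its underside; axes as the supply.
- dock: Fixed dock: two aluminium cheeks 44 mm high, open to the robot and on top, no floor. Origin: on the table, middle of the dock's back line; x points into the dock (push direction), y left, z up. 172 mm wide between the straight parts (x = -40 to +25 mm), flaring to 214 mm at x = -85 mm. Supply home: its nose is at x = 0 to -16 mm, where the stop bar is. Hinge blocks at y = +-92 mm, 60 mm high.
- stop: Clamp beam fixed across the back of the dock; origin and axes as the dock. It carries on rods the rigid steel stop bar (170 mm wide, 38 mm high, along y) that the nose must meet. The bar's face is set between x = 0 and -16 mm, new each time and given by no pose: find it by feel. Seated = nose square (0.03 rad), bearing on the bar with over 4 N for 0.1 s; a corner push of 16 to 19 N does it.
- flap (a joint): Hinge angle of the green acrylic flap, rad: 0 = shut, level above the dock; up to 1.2 = open, rising from the hinge and leaning towards the robot. Plate 176 mm wide (y), 4 mm thick, from 2 to 90 mm from the hinge line. Stays where it is left; under 2 N at the free edge swings it. Push it down on its upper (far) side.
- flap_hinge (a point): Middle of the flap's hinge line (along dock y), at x = 16 mm in the dock's frame, 56 mm above the table; axes as the dock. At angle a the plate runs from here along (-cos a, 0, sin a) in dock axes; its underside passes through the hinge line.
- bracket: Bystander: gunmetal aluminium angle bracket, 44 x 36 x 40 mm high; origin underside centre.
- sensor: Bystander: white plastic sound sensor, 46 x 28 x 24 mm high; origin underside centre.
- pulley: Bystander: dark red motor pulley standing on its flange, 38 mm across, 24 mm high; origin underside centre.
- capacitor: Bystander: yellow ceramic capacitor block, 34 x 20 x 24 mm high; origin underside centre.
There are look-alikes about, which are no part of the job. Of the things shaped like the psu, the aluminium one is meant.

How it is judged:
By the outcome, as a careful person would: the job done as asked, in the order asked, and still so for the second after the job is handed in, with the robot touching nothing.
It also fails if it takes over 72 s, if anything falls off the work surface, if the arm or the gripper's body presses on something with over 40 N, if the wrist force passes 120 N, or if a joint passes its speed limit or range.

### The arm

A 7-joint arm with a two-finger parallel gripper is mounted at the origin on the work surface. World frame = base frame: x ahead of the robot, y to its left, z up, the work surface at z = 0. Lengths are in m, angles in rad, forces in N, time in s.
With the tool pointing down it reaches from about 0.425 to 0.875 m from the base axis. Payload 4.7 kg.
Tool frame: the origin (TCP) lies at the very end of the fingers, on their centre line; the grasp point (between the pads) lies 19 mm behind it; z points along the fingers, y is the line along which they close (so a half turn about z gives the same grasp; the last joint's range is limited). The gripper opens to 87 mm and grips with 3 to 60 N. Pads are 19 mm wide; open, the fingers measure 117 mm over their backs; the gripper's body (75 mm by 190 mm) begins 51 mm behind the grasp point.
Start: joints at [-1.179, 0.321, -0.07, 1.45, 0.023, 1.371, -0.057], TCP at [0.24, 0.604, 0.193] pointing down, gripper open.
Joint ranges: [-2.86, 2.86], [-0.3, 2.09], [-1.38, 1.24], [0.06, 2.45], [-1.56, 4.7], [0.09, 2.05], [-2.69, 2.69]. Speed limits (rad/s): [2.57, 2.57, 3.14, 3.14, 3.14, 3.14, 3.14].

### API

Orientations are given as a rotation vector (axis times angle).
In Python, from bench import ctrl, imaging, ticket gives the robot as it stands.
- The arm moves only by the tool jog_arm, never from a script. Its argument "rows" is text: rows parted by semicolons, each of 7 numbers parted by spaces: the shift along the tool's x, y, z in cm, then the turn, a rotation vector about the tool's x, y, z in rad, then the closure, from -1 (fully open) to 1 (shut), so that 0 is half open. A call has 1 to 5 rows; each row shifts and turns the commanded pose from where the row before left it, along the tool's axes as they then stand; what a row does not reach is not made up. A row lasts 1/8 s, in which the tool goes at most 62.5 mm and 10.7 degrees, less where a joint would pass 70% of its speed; a pose out of reach is approached as far as the arm can. A call with a gripper value outside its range is refused whole. The fingers move at their own pace and stop on an object; "force" is the grip in N (left out, the last holds). Time passes only in rows, so rows that do not move let the fingers close. It gives the time, the measured TCP pose, the force, the opening and the grip force at its end, in the units of the state.
- ctrl.get_state(): the state, without advancing time (a new reading comes with each control period).
- imaging.get_image(name): name is "scene" or "top"; returns a dict with "img" (384x512x3 uint8, blue, green, red), "vertical_fov" (degrees; the focal length in pixels is half the picture's height over the tangent of half this angle, whatever the lens; pixels are square), "cx", "cy" (the principal point, pixels), "k1" (the pictures are not rectified: a ray, as slopes to the right and down, at radius r is drawn at 1 + k1 r^2 times it, then the intrinsics apply), "origin" and "orientation" of the camera in the world. Camera axes: x right, y down, z forward; pixel columns grow to the right and rows downward; lengths in m; the calibration is good to about 2 mm. A picture is of the moment at which its call begins. There is no depth.
- ticket.close_job(): hands the job in; it is judged then, once.
The state is a dict: "time": time; "joint_positions": joint angles; "qd": joint speeds; "joint_torque": joint torques, N m; "position": TCP position; "tool_rot": TCP orientation; "ft_force": force on the tool from outside, world axes, zero at the start; "torque": the same for the moment, N m; "grip_width": opening from 0.0 (shut) to 1.0 (fully open); "grip_force": force on a finger pad.
Only numpy, scipy, OpenCV 4.12 (cv2) and the standard library are available. Lean on these libraries where they do the work, as an engineer would, in place of code of your own. Each camera call takes 0.05 s, during which the arm holds its last target. There are 200 camera calls.

## Working session

There is one attempt and no reset: what is moved stays moved. The work goes in short steps, Python scripts to look and compute and a tool call to move; the robot and the scene stay as the last step left them, time stands still between calls to the robot, and variables do not carry over. Pictures are saved under pics/ and viewed, at most 10 in all, crops included, and the job is handed in when it is done.

Besides the shell and the picture viewer there is one more tool, called after "Request:" as name(argument=value, ...) on one line, values as JSON. jog_arm: Moves the arm, as the interface text tells. Its arguments: {"type":"object","properties":{"rows":{"type":"string"},"force":{"type":"number"}},"required":["rows"]}

```bash
mkdir -p pics; cat > h.py <<'E'
import numpy as np,cv2
from scipy.spatial.transform import Rotation as R
from bench import ctrl,imaging,ticket
def cam(d):
    o=np.array(d["orientation"],float)
    M=R.from_rotvec(o).as_matrix() if o.size==3 else (o.reshape(3,3) if o.size==9 else R.from_quat(o).as_matrix())
    f=192/np.tan(np.radians(d["vertical_fov"])/2)
    return f,M,np.array(d["origin"])
def unproj(d,u,v,z):
    f,M,o=cam(d); q=np.array([(u-d["cx"])/f,(v-d["cy"])/f]); p=q.copy()
    for _ in range(30): p=q/(1+d["k1"]*(p@p))
    r=M@np.array([p[0],p[1],1]); return o+r*(z-o[2])/r[2]
def proj(d,P):
    f,M,o=cam(d); c=M.T@(np.array(P)-o); p=c[:2]/c[2]; p=p*(1+d["k1"]*(p@p)); return p*f+[d["cx"],d["cy"]]
E
python3 - <<'E'
from h import *
import pickle
for n in("scene","top"):
    d=imaging.get_image(n); pickle.dump(d,open(n+"0.pkl","wb"))
    print({k:v for k,v in d.items() if k!="img"})
    cv2.imwrite(f"pics/{n}0.png",cv2.resize(d["img"],(768,576),interpolation=cv2.INTER_CUBIC))
print(ctrl.get_state())
E
```

```text
{'vertical_fov': 43.88525465704667, 'cx': 259.74559603261514, 'cy': 194.37723963019084, 'k1': -0.06885471450451566, 'origin': array([1.32820099, 0.10605124, 0.69754423]), 'orientation': array([-1.57528617, -1.8032664 ,  0.85979069])}
{'vertical_fov': 47.54680015603995, 'cx': 258.6831197699158, 'cy': 199.16154069522767, 'k1': -0.1640420087917172, 'origin': array([0.33721142, 0.04479244, 1.16367732]), 'orientation': array([-2.17344794,  2.12300124, -0.18732815])}
{'time': 0.1, 'joint_positions': array([-1.17886258,  0.32179271, -0.07008573,  1.45154948,  0.02257708,
        1.37075664, -0.05689872]), 'qd': array([-6.14916635e-04, -6.48760396e-04, -6.66751094e-05, -4.57170227e-03,
        1.28647480e-03, -1.76191801e-03,  1.16017360e-03]), 'joint_torque': array([ 2.42925125e-04, -4.92571771e+01, -4.05587945e-01, -3.13397849e+01,
       -6.41003600e-02,  3.95761861e-02,  7.17098010e-05]), 'position': array([0.23963189, 0.60364384, 0.1918442 ]), 'tool_rot': array([-5.89888230e-01, -3.08545257e+00,  2.67054123e-03]), 'ft_force': array([-0.1034023 ,  0.47024039,  0.1053163 ]), 'torque': array([ 0.03463878, -0.00760271,  0.01254236]), 'grip_force': 0.0, 'grip_width': 1.0023267317529276}
```

View pics/scene0.png

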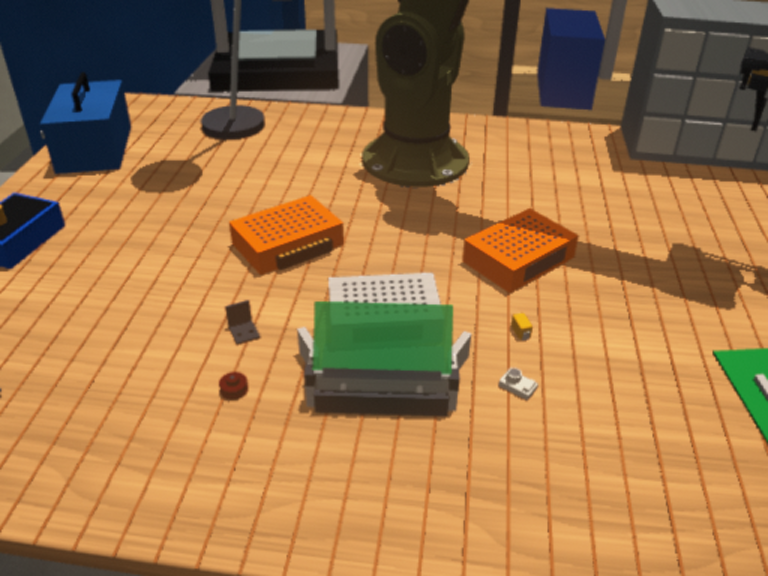

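View pics/top0.png

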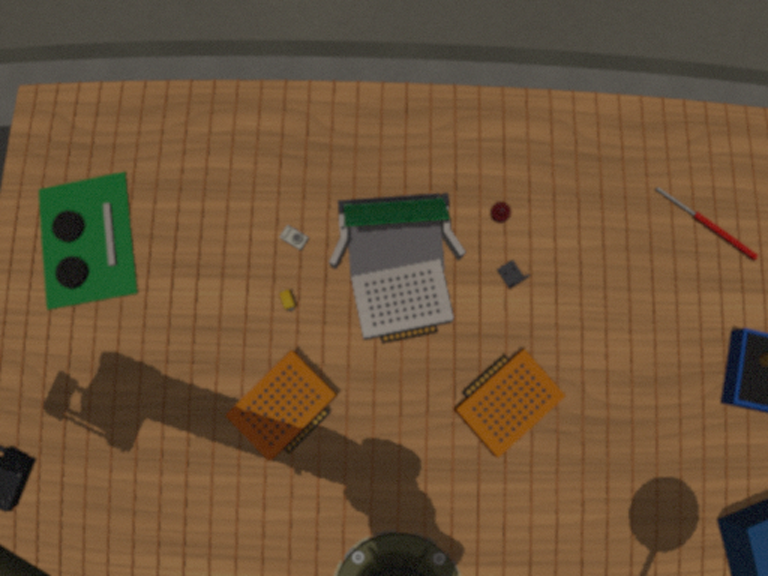

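```bash
python3 - <<'E'
from h import *
import pickle
d=pickle.load(open("top0.pkl","rb")); a=cv2.resize(d["img"][120:235,210:320],None,fx=5,fy=5,interpolation=cv2.INTER_CUBIC)
e=pickle.load(open("scene0.pkl","rb"));
cv2.imwrite("pics/ct.png",a)
cv2.imwrite("pics/cs.png",cv2.resize(e["img"][175:280,190:320],None,fx=6,fy=5.5,interpolation=cv2.INTER_CUBIC))
E
```

```text
(no output)
```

View pics/ct.png

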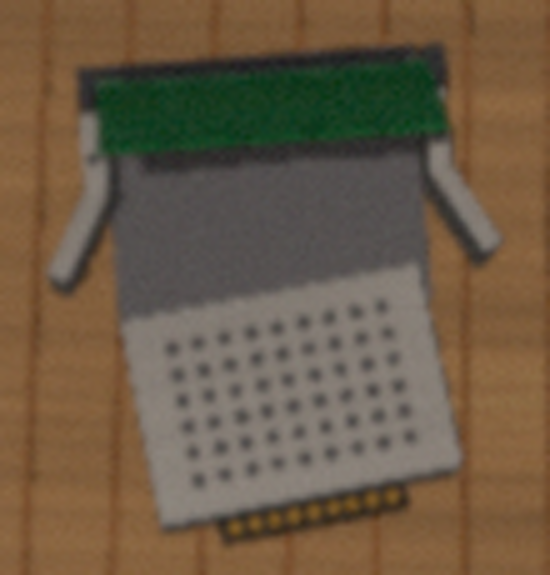

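View pics/cs.png

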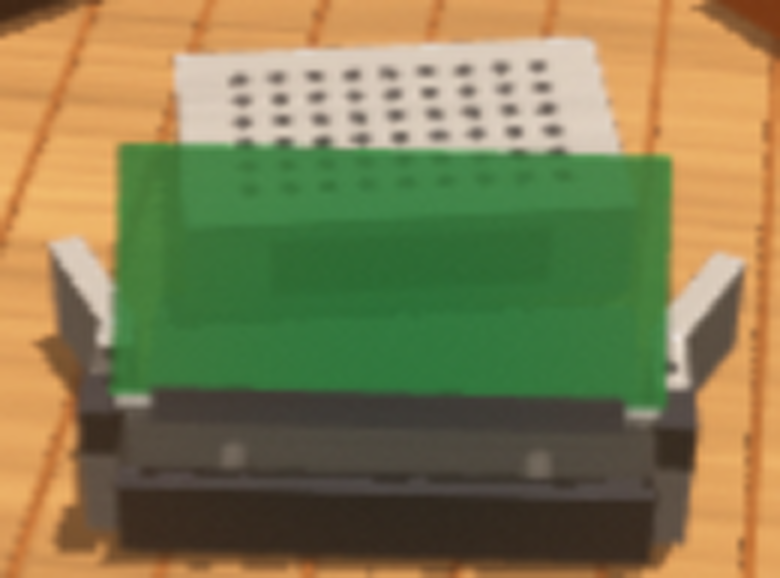

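```bash
python3 - <<'E'
from h import *
import pickle
d=pickle.load(open("top0.pkl","rb"));e=pickle.load(open("scene0.pkl","rb"))
T=lambda u,v,z:unproj(d,210+(u+.5)/5-.5,120+(v+.5)/5-.5,z)
S=lambda u,v,z:unproj(e,190+(u+.5)/6-.5,175+(v+.5)/5.5-.5,z)
np.set_printoptions(precision=4,suppress=True)
P=[T(*p,.046) for p in[(124,320),(418,265),(461,467),(165,529)]]
print("psu top",*P,[np.linalg.norm(P[i]-P[(i+1)%4]) for i in range(4)])
P=[S(*p,.046) for p in[(185,228),(636,207),(595,38),(175,55)]]
print("psu scene",*P,[np.linalg.norm(P[i]-P[(i+1)%4]) for i in range(4)])
print("cheek inner T tipL,tipR,bendL,bendR",*[T(*p,.044) for p in[(75,285),(478,258),(108,200),(432,175)]])
print("outer tip",*[T(*p,.044) for p in[(50,270),(498,240)]])
print("cheek S outer tips",*[S(*p,.044) for p in[(50,243),(743,260)]],"inner",*[S(*p,.044) for p in[(80,236),(715,253)]])
print("hinge S bottom flap corners",*[S(*p,.056) for p in[(112,393),(663,408)]])
print("beam corners T z.04/.056",*[T(*p,z) for z in(.04,.06) for p in[(80,70),(441,45)]])
for z in (.12,.13,.138,.145): print("flap free edge",z,[T(*p,z) for p in[(103,155),(446,135)]],[S(*p,z) for p in[(118,144),(670,157)]])
E
```

```text
psu top [0.5528 0.0909 0.046 ] [ 0.5863 -0.0626  0.046 ] [ 0.4798 -0.086   0.046 ] [0.444  0.0665 0.046 ] [np.float64(0.15708588667386264), np.float64(0.1090165394097752), np.float64(0.1566019230661014), np.float64(0.1115517349054884)]
psu scene [ 0.5896 -0.06    0.046 ] [0.5544 0.0947 0.046 ] [0.4478 0.0718 0.046 ] [ 0.4831 -0.0845  0.046 ] [np.float64(0.1587148828936429), np.float64(0.10910763210917475), np.float64(0.16024690426265317), np.float64(0.10937013024954063)]
cheek inner T tipL,tipR,bendL,bendR [0.5712 0.1172 0.044 ] [ 0.5914 -0.0946  0.044 ] [0.6175 0.1014 0.044 ] [ 0.6359 -0.0699  0.044 ]
outer tip [0.579  0.1306 0.044 ] [ 0.6015 -0.1052  0.044 ]
cheek S outer tips [ 0.6027 -0.1051  0.044 ] [0.5776 0.1335 0.044 ] inner [ 0.5973 -0.0957  0.044 ] [0.575  0.1237 0.044 ]
hinge S bottom flap corners [ 0.6906 -0.0638  0.056 ] [0.6728 0.1108 0.056 ]
beam corners T z.04/.056 [0.69   0.1191 0.04  ] [ 0.7096 -0.0748  0.04  ] [0.6837 0.1178 0.06  ] [ 0.703  -0.0727  0.06  ]
flap free edge 0.12 [array([0.6213, 0.1008, 0.12  ]), array([ 0.6363, -0.069 ,  0.12  ])] [array([ 0.6325, -0.0709,  0.12  ]), array([0.6137, 0.105 , 0.12  ])]
flap free edge 0.13 [array([0.6186, 0.1003, 0.13  ]), array([ 0.6335, -0.0679,  0.13  ])] [array([ 0.6446, -0.0679,  0.13  ]), array([0.6261, 0.105 , 0.13  ])]
flap free edge 0.138 [array([0.6164, 0.0999, 0.138 ]), array([ 0.6312, -0.067 ,  0.138 ])] [array([ 0.6542, -0.0654,  0.138 ]), array([0.636, 0.105, 0.138])]
flap free edge 0.145 [array([0.6145, 0.0995, 0.145 ]), array([ 0.6292, -0.0663,  0.145 ])] [array([ 0.6626, -0.0633,  0.145 ]), array([0.6447, 0.105 , 0.145 ])]
```

Request:
jog_arm(rows="0 0 0 0 0 -0.16 1; 0 0 0 0 0 -0.16 1; 0 0 0 0 0 -0.158 1")

```text
time: 0.48
position: [0.2397, 0.6038, 0.1922]
tool_rot: [0.166, -3.137, 0.002]
ft_force: [-0.2, 0.9, 0.4]
grip_width: 0.746
grip_force: 0.0
```

Request:
jog_arm(rows="-1.5 -4.5 0.5 0 0 0 1;-1.5 -4.5 0.5 0 0 0 1;-1.5 -4.5 0.5 0 0 0 1;-1.5 -4.5 0.5 0 0 0 1;-1.5 -4.5 0.5 0 0 0 1")

```text
time: 1.1
position: [0.3373, 0.386, 0.1674]
tool_rot: [0.157, -3.137, 0.001]
ft_force: [0.1, 0.7, 0.4]
grip_width: 0.173
grip_force: 0.0
```

```bash
cat >> h.py <<'E'
O=np.array([.667,.021]);Y=.1
def D(p):
    c,s=np.cos(Y),np.sin(Y);r=np.array(p[:2])-O
    return np.array([c*r[0]+s*r[1],-s*r[0]+c*r[1]])
def st():
    s=ctrl.get_state();M=R.from_rotvec(s["tool_rot"]).as_matrix()
    np.set_printoptions(precision=4,suppress=True)
    print("t",s["time"],"p",s["position"],"D",D(s["position"]),"toolx",M[:,0],"tooly",M[:,1],"z",M[:,2],"f",s["ft_force"],"w",s["grip_width"],s["joint_positions"])
E
python3 -c "
from h import *
st()"
```

```text
t 1.1 p [0.3373 0.386  0.1674] D [-0.2916  0.3961] toolx [-0.995  -0.1     0.0002] tooly [-0.1     0.995  -0.0003] z [-0.0002 -0.0004 -1.    ] f [0.1044 0.7077 0.4071] w 0.17253008549497093 [-0.8903  0.047  -0.0147  1.8226  0.0008  1.2724  0.7658]
```

Request:
jog_arm(rows="-1.5 -4.8 0.9 0 0 0 1;-1.5 -4.8 0.9 0 0 0 1;-1.5 -4.8 0.9 0 0 0 1;-1.5 -4.8 0.9 0 0 0 1")

```text
time: 1.6
position: [0.4161, 0.2011, 0.1314]
tool_rot: [-0.157, 3.138, 0.0]
ft_force: [0.5, -0.1, -0.2]
grip_width: 0.007
grip_force: 0.0
```

Request:
jog_arm(rows="-1 -4.8 1 0 0 0 1;-1 -4.8 1 0 0 0 1;0 -4.8 1 0 0 0 1;3 0 0 0 0 0 1;2.8 0 0 0 0 0 1")

```text
time: 2.22
position: [0.3912, 0.0548, 0.1012]
tool_rot: [0.154, -3.136, 0.0]
ft_force: [-0.4, 0.5, 0.9]
grip_width: 0.007
grip_force: 0.0
```

```bash
python3 -c "
from h import *
st()"
```

```text
t 2.225 p [0.3912 0.0548 0.1012] D [-0.271   0.0611] toolx [-0.9952 -0.098   0.0014] tooly [-0.098   0.9952 -0.0002] z [-0.0014 -0.0003 -1.    ] f [-0.4364  0.5393  0.9382] w 0.007254896949251948 [-0.5471 -0.1788  0.3126  2.1627  0.0599  1.1513  1.4052]
```

Request:
jog_arm(rows="0 0 2.3 0 0 0 1;0 0 2.3 0 0 0 1;0 0 2.3 0 0 0 1;-1.5 0 0 0 0 0 1;-1.5 0 0 0 0 0 1")

```text
time: 2.85
position: [0.4243, 0.059, 0.0337]
tool_rot: [-0.157, 3.136, 0.0]
ft_force: [0.7, -0.2, 1.0]
grip_width: 0.004
grip_force: 0.0
```

Request:
jog_arm(rows="-0.3 0 0 0 0 0 1;-0.3 0 0 0 0 0 1")

```text
time: 3.1
position: [0.4289, 0.0594, 0.0333]
tool_rot: [-0.157, 3.137, 0.0]
ft_force: [-0.2, -0.4, -0.4]
grip_width: 0.002
grip_force: 0.0
```

Request:
jog_arm(rows="-0.3 0 0 0 0 0 1;-0.3 0 0 0 0 0 1")

```text
time: 3.35
position: [0.4343, 0.06, 0.033]
tool_rot: [-0.157, 3.138, 0.0]
ft_force: [-0.1, -0.5, -0.1]
grip_width: 0.006
grip_force: 0.0
```

Request:
jog_arm(rows="-0.3 0 0 0 0 0 1;-0.3 0 0 0 0 0 1")

```text
time: 3.6
position: [0.4404, 0.0605, 0.0329]
tool_rot: [-0.157, 3.138, 0.0]
ft_force: [-0.6, -0.5, 0.4]
grip_width: 0.005
grip_force: 0.0
```

```bash
python3 - <<'E'
from h import *
st()
d=imaging.get_image("scene")
cv2.imwrite("pics/s1.png",cv2.resize(d["img"][150:270,190:320],None,fx=5.5,fy=4.9,interpolation=cv2.INTER_CUBIC))
E
```

```text
t 3.6 p [0.4404 0.0605 0.0329] D [-0.2216  0.062 ] toolx [-0.995  -0.1001 -0.0001] tooly [-0.1001  0.995   0.0001] z [ 0.0001  0.0001 -1.    ] f [-0.5977 -0.5431  0.3902] w 0.004966488136379227 [-0.5417  0.0283  0.3517  2.1354 -0.0119  0.9796  1.4875]
```

View pics/s1.png

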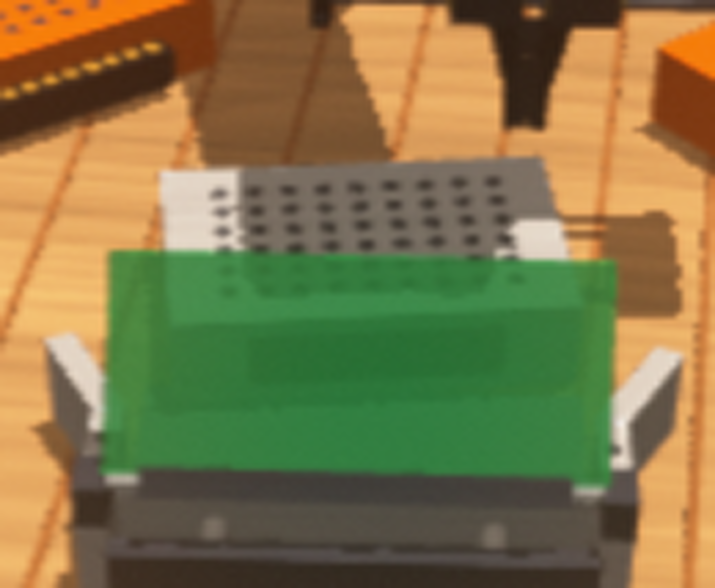

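```bash
python3 - <<'E'
from h import *
d=imaging.get_image("scene")
for P in [(.4404,.0605,.0329),(.446,.069,.046),(.4815,-.085,.046)]:
    u=proj(d,P); print((u+.5-[190,150])*[5.5,4.9])
print(unproj(d,190+525/5.5-.5,150+128/4.9-.5,.033))
E
```

```text
[518.9582006  167.69097841]
[539.547484   154.06578611]
[160.45843407 169.85315991]
[0.40812675 0.0603092  0.033     ]
```

```bash
python3 - <<'E'
from h import *
d=imaging.get_image("scene")
a=cv2.resize(d["img"][145:190,260:310],None,fx=7,fy=7,interpolation=cv2.INTER_NEAREST)
d=imaging.get_image("top")
b=cv2.resize(d["img"][165:255,220:320],None,fx=4,fy=3.5,interpolation=cv2.INTER_NEAREST)
cv2.imwrite("pics/s2.png",np.hstack([a,b[:315,:400]]))
E
```

```text
(no output)
```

View pics/s2.png

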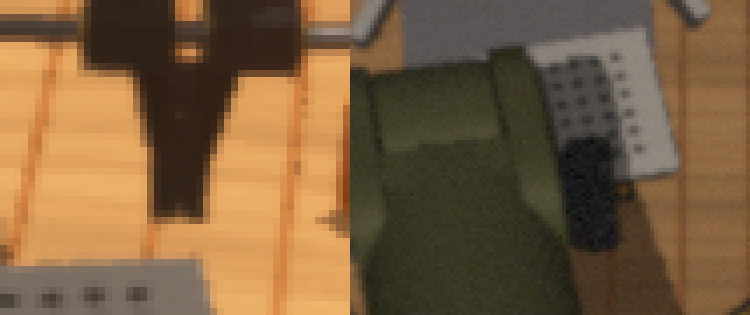

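```bash
python3 - <<'E'
from h import *
import pickle
for n in("scene","top"):
    d=pickle.load(open(n+"0.pkl","rb"))
    print(n,[proj(d,p)*1.5 for p in[(0,0,0),(.2396,.6036,.1918),(.2396,.6036,.211),(.2396,.6036,.262)]])
d=pickle.load(open("scene0.pkl","rb"))
a=cv2.resize(d["img"][20:100,462:512],None,fx=7,fy=7,interpolation=cv2.INTER_NEAREST)
cv2.imwrite("pics/s3.png",a)
E
```

```text
scene [array([414.31973207, 159.46133037]), array([778.09228653, 152.42318604]), array([782.08273482, 141.5604989 ]), array([792.98122286, 111.68940278])]
top [array([396.30047221, 594.27410506]), array([ 12.51586063, 449.88191188]), array([  6.11644824, 450.59450147]), array([-11.87366345, 452.55316201])]
```

View pics/s3.png

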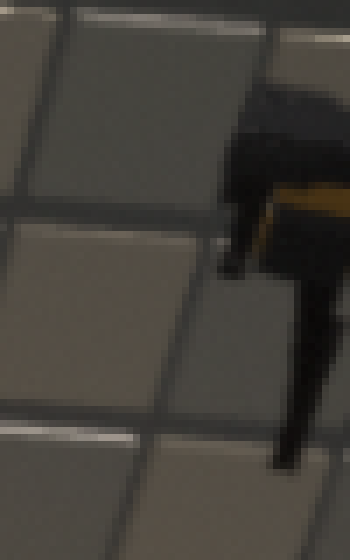

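```bash
python3 - <<'E'
from h import *
d=imaging.get_image("top"); st()
p=np.array([.4404,.0605]); ex=np.array([.995,.1]); ey=np.array([-.1,.995])
f=lambda P:(proj(d,P)+.5-[220,165])*[4,3.5]+[350,0]
for z in(.033,.104,.16,.2):
    print(z,[f([*(p+a*ex+b*ey),z]) for a,b in[(.0375,-.095),(-.0375,-.095),(.0375,.095),(-.0375,.095),(0,0)]])
e=imaging.get_image("scene")
for n,c in(("top",d),("scene",e)): print(n,cam(c)[1])
# line of tip ray at several heights
for z in(.033,.045,.06): print(z,unproj(e,285.4-.5+.5,175.6,z))
E
```

```text
t 3.85 p [0.4401 0.0605 0.0328] D [-0.2218  0.0619] toolx [-0.995  -0.1001  0.0002] tooly [-0.1001  0.995   0.    ] z [-0.0002  0.     -1.    ] f [-0.358   0.4712 -1.3452] w 0.009374184810102477 [-0.5418  0.028   0.3517  2.1358 -0.0117  0.9797  1.4873]
0.033 [array([592.257 , 160.3073]), array([602.0357, 260.2272]), array([302.4287, 179.3175]), array([309.6833, 279.7326]), array([451.7471, 219.7925])]
0.104 [array([600.1337, 147.1755]), array([610.6469, 253.5918]), array([291.3018, 167.3876]), array([298.9032, 274.367 ]), array([450.4085, 210.4951])]
0.16 [array([607.1106, 135.5391]), array([618.2862, 247.7027]), array([281.4451, 156.8117]), array([289.3377, 269.6023]), array([449.2215, 202.2459])]
0.2 [array([612.5758, 126.4208]), array([624.2783, 243.0817]), array([273.7233, 148.5214]), array([281.8332, 265.8618]), array([448.2908, 195.7747])]
top [[ 0.0219 -0.9876  0.1556]
 [-0.9996 -0.0247 -0.0161]
 [ 0.0197 -0.1552 -0.9877]]
scene [[-0.1264  0.6116 -0.781 ]
 [ 0.9918  0.091  -0.0893]
 [ 0.0165 -0.7859 -0.6181]]
0.033 [0.4079 0.0614 0.033 ]
0.045 [0.4245 0.0622 0.045 ]
0.06 [0.4453 0.0632 0.06  ]
```

Request:
jog_arm(rows="-0.3 0 0 0 0 0 1;-0.3 0 0 0 0 0 1")

```text
time: 4.15
position: [0.4465, 0.0612, 0.0329]
tool_rot: [-0.157, 3.137, 0.0]
ft_force: [-0.3, -0.0, 0.1]
grip_width: 0.005
grip_force: 0.0
```

Request:
jog_arm(rows="-0.3 0 0 0 0 0 1;-0.3 0 0 0 0 0 1")

```text
time: 4.4
position: [0.4524, 0.0617, 0.0329]
tool_rot: [-0.157, 3.138, 0.0]
ft_force: [0.4, 0.8, 0.4]
grip_width: 0.008
grip_force: 0.0
```

Request:
jog_arm(rows="-0.3 0 0 0 0 0 1;-0.3 0 0 0 0 0 1")

```text
time: 4.65
position: [0.4583, 0.0623, 0.0328]
tool_rot: [0.157, -3.138, -0.0]
ft_force: [-0.3, -0.1, 0.8]
grip_width: 0.005
grip_force: 0.0
```

```bash
python3 - <<'E'
from h import *
st()
d=imaging.get_image("scene")
a=cv2.resize(d["img"][145:240,210:310],None,fx=7,fy=6,interpolation=cv2.INTER_NEAREST)
cv2.imwrite("pics/s4.png",a)
E
```

```text
t 4.65 p [0.4583 0.0623 0.0328] D [-0.2035  0.0619] toolx [-0.995 -0.1    0.   ] tooly [-0.1    0.995  0.   ] z [-0.  0. -1.] f [-0.291  -0.082   0.7724] w 0.005106620084482073 [-0.5368  0.0688  0.3566  2.0959 -0.0289  0.9814  1.506 ]
```

View pics/s4.png

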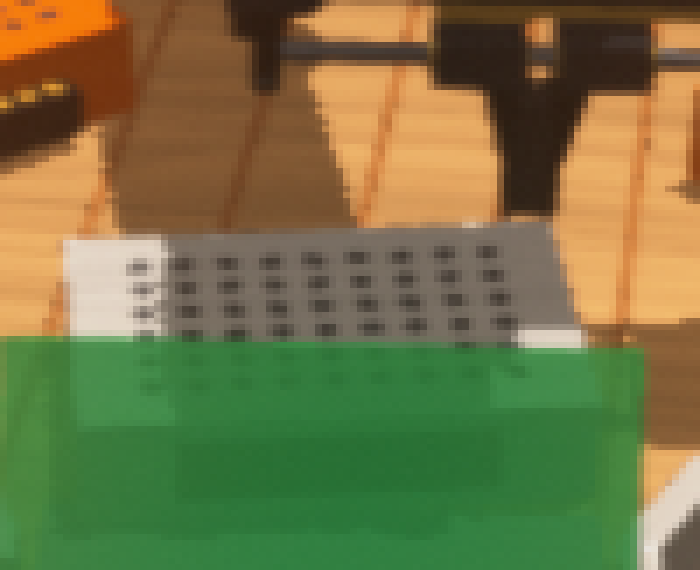

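```bash
python3 - <<'E'
from h import *
import pickle
e=imaging.get_image("scene"); ex=np.array([.995,.1])
f=lambda P:(proj(e,P)+.5-[210,145])*[7,6]
for a in(-.01,0,.01):
  for z in(.033,.05,.055,.06): print(a,z,f([*(np.array([.4583,.0623])+a*ex),z]))
d=pickle.load(open("scene0.pkl","rb"))
for z in(.19,.2,.21,.22,.23): print(z,proj(d,[.2396-.37*.05,.6036-.93*.05,z]),"seen 502.4 86.7")
E
```

```text
-0.01 0.033 [520.83080723 247.56751608]
-0.01 0.05 [523.30710914 212.07611857]
-0.01 0.055 [524.04377916 201.50808537]
-0.01 0.06 [524.78428827 190.88045089]
0 0.033 [521.23739356 263.3359246 ]
0 0.05 [523.73723993 227.73818409]
0 0.055 [524.48099061 217.13734343]
0 0.06 [525.22865261 206.47618832]
0.01 0.033 [521.64914535 279.33297863]
0.01 0.05 [524.17294502 243.63001402]
0.01 0.055 [524.9239007  232.99667431]
0.01 0.06 [525.67884181 222.30229714]
0.19 [497.13329886  97.1211822 ] seen 502.4 86.7
0.2 [498.38984051  93.39550876] seen 502.4 86.7
0.21 [499.65639425  89.6334879 ] seen 502.4 86.7
0.22 [500.93301818  85.83471708] seen 502.4 86.7
0.23 [502.21976832  81.99879206] seen 502.4 86.7
```

Request:
jog_arm(rows="2 0 0 0 0 0 1;2 0 0 0 0 0 1")

```text
time: 5.0
position: [0.4177, 0.0581, 0.0327]
tool_rot: [0.157, -3.137, 0.0]
ft_force: [-0.5, 0.6, 0.6]
grip_width: -0.001
grip_force: 0.0
```

Request:
jog_arm(rows="0 0 0.4 0 0 0 1;0 0 0.4 0 0 0 1")

```text
time: 5.25
position: [0.4192, 0.0585, 0.0249]
tool_rot: [-0.157, 3.136, 0.0]
ft_force: [-0.2, 0.2, 0.8]
grip_width: 0.008
grip_force: 0.0
```

Request:
jog_arm(rows="0 0 0.4 0 0 0 1;0 0 0.2 0 0 0 1")

```text
time: 5.5
position: [0.4185, 0.0582, 0.0184]
tool_rot: [0.157, -3.137, 0.001]
ft_force: [0.4, 0.2, -0.9]
grip_width: 0.003
grip_force: 0.0
```

Request:
jog_arm(rows="0 0 0.5 0 0 0 1;0 0 0.5 0 0 0 1;-1 0 0 0 0 0 1")

```text
time: 5.88
position: [0.4277, 0.0592, 0.0083]
tool_rot: [0.158, -3.136, 0.0]
ft_force: [-0.1, 0.7, 0.3]
grip_width: 0.007
grip_force: 0.0
```

Request:
jog_arm(rows="-0.5 0 0 0 0 0 1;-0.4 0 0 0 0 0 1")

```text
time: 6.12
position: [0.437, 0.0603, 0.0089]
tool_rot: [0.157, -3.136, -0.0]
ft_force: [-5.0, -0.3, 2.3]
grip_width: 0.005
grip_force: 2.3
```

Request:
jog_arm(rows="-0.3 0 0 0 0 0 1;-0.3 0 0 0 0 0 1")

```text
time: 6.38
position: [0.4423, 0.0613, 0.0085]
tool_rot: [0.158, -3.136, -0.001]
ft_force: [-3.7, 2.0, 1.0]
grip_width: 0.006
grip_force: 1.6
```

Request:
jog_arm(rows="-0.3 0 0 0 0 0 1;-0.3 0 0 0 0 0 1")

```text
time: 6.62
position: [0.4493, 0.0615, 0.0087]
tool_rot: [-0.158, 3.138, 0.0]
ft_force: [-3.3, 1.0, -0.5]
grip_width: 0.007
grip_force: 1.2
```

Request:
jog_arm(rows="-0.3 0 0 0 0 0 1;-0.3 0 0 0 0 0 1")

```text
time: 6.88
position: [0.4554, 0.062, 0.0088]
tool_rot: [-0.157, 3.137, -0.0]
ft_force: [-1.7, 1.9, -2.0]
grip_width: 0.006
grip_force: 1.2
```

```bash
cat >> h.py <<'E'
def psu(d,box=(170,235,205,300)):
    r0,r1,c0,c1=box
    hsv=cv2.cvtColor(d["img"],cv2.COLOR_BGR2HSV)
    m=((hsv[...,1]<70)&(hsv[...,2]>75)).astype(np.uint8)
    m[:r0]=0;m[r1:]=0;m[:,:c0]=0;m[:,c1:]=0
    m=cv2.morphologyEx(m,cv2.MORPH_CLOSE,np.ones((5,5)))
    n,l,s,_=cv2.connectedComponentsWithStats(m);k=1+np.argmax(s[1:,4]);m=l==k
    cs=np.where(m.sum(0)>=4)[0];cs=cs[2:-2]
    P=np.array([unproj(d,c,np.argmax(m[:,c])-.5,.046)[:2] for c in cs]);P=np.array([D(p) for p in P])
    w=np.ones(len(P),bool)
    for _ in range(5):
        a=np.polyfit(P[w,1],P[w,0],1);r=P[:,0]-np.polyval(a,P[:,1]);w=abs(r)<max(.003,1.5*np.std(r[w]))
    ym=(P[:,1].max()+P[:,1].min())/2
    print("psu rel yaw %.3f  rear-face x: mid %.4f left %.4f right %.4f | y %.4f..%.4f n=%d rms %.4f"%(-np.arctan(a[0]),np.polyval(a,ym),np.polyval(a,ym+.08),np.polyval(a,ym-.08),P[:,1].min(),P[:,1].max(),w.sum(),np.std(r[w])))
E
python3 - <<'E'
from h import *
import pickle
psu(pickle.load(open("scene0.pkl","rb")))
d=imaging.get_image("scene");psu(d);st()
E
```

```text
psu rel yaw 0.131  rear-face x: mid -0.2038 left -0.2144 right -0.1933 | y -0.0816..0.0745 n=67 rms 0.0011
psu rel yaw -0.003  rear-face x: mid -0.1929 left -0.1926 right -0.1932 | y -0.0838..0.0681 n=68 rms 0.0011
t 6.925 p [0.4559 0.062  0.0089] D [-0.2059  0.0618] toolx [-0.995  -0.1001 -0.0008] tooly [-0.1001  0.995  -0.0002] z [ 0.0009 -0.0001 -1.    ] f [-0.8654  1.7138 -0.6316] w 0.005530900064933551 [-0.5355  0.0998  0.3582  2.1216 -0.0434  0.9261  1.5182]
```

Request:
jog_arm(rows="2 0 0 0 0 0 1;0 -4.7 0 0 0 0 1;0 -4.7 0 0 0 0 1;0 -4.7 0 0 0 0 1;-1.2 0 0 0 0 0 1")

```text
time: 7.55
position: [0.4625, -0.0841, 0.0097]
tool_rot: [-0.145, 3.135, -0.004]
ft_force: [0.9, 0.5, 1.1]
grip_width: 0.004
grip_force: 0.0
```

Request:
jog_arm(rows="-0.4 0 0 0 0 0 1;-0.4 0 0 0 0 0 1")

```text
time: 7.8
position: [0.4698, -0.0772, 0.0089]
tool_rot: [-0.161, 3.137, 0.0]
ft_force: [0.1, -0.7, 0.6]
grip_width: 0.004
grip_force: 0.0
```

Request:
jog_arm(rows="-0.4 0.1 0 0 0 0 1;-0.4 0.1 0 0 0 0 1")

```text
time: 8.05
position: [0.4756, -0.0759, 0.0084]
tool_rot: [0.158, -3.135, 0.001]
ft_force: [-3.3, -4.4, 1.9]
grip_width: 0.005
grip_force: 2.0
```

Request:
jog_arm(rows="-0.4 0.1 0 0 0 0 1")

```text
time: 8.18
position: [0.4802, -0.0743, 0.0085]
tool_rot: [0.158, -3.136, 0.001]
ft_force: [-2.4, -2.2, -0.4]
grip_width: 0.005
grip_force: 1.4
```

```bash
cat > s.py <<'E'
from h import *
psu(imaging.get_image("scene"));st()
E
python3 s.py
```

```text
psu rel yaw 0.048  rear-face x: mid -0.1866 left -0.1905 right -0.1827 | y -0.0806..0.0702 n=68 rms 0.0000
t 8.225 p [ 0.4812 -0.0738  0.0086] D [-0.1943 -0.0758] toolx [-0.9949 -0.1005  0.    ] tooly [-0.1005  0.9949 -0.0001] z [-0.     -0.0001 -1.    ] f [-2.0522 -1.4885 -0.2205] w 0.003504398314104948 [-0.362   0.1637  0.4939  2.0648 -0.096   0.9346  1.8549]
```

Request:
jog_arm(rows="-0.4 0.1 0 0 0 0 1;-0.4 0.1 0 0 0 0 1")

```text
time: 8.48
position: [0.4889, -0.0712, 0.0088]
tool_rot: [-0.157, 3.137, 0.0]
ft_force: [-2.3, -3.1, -0.6]
grip_width: 0.004
grip_force: 1.2
```

Request:
jog_arm(rows="3.5 0 0 0 0 0 1;0 4.7 0 0 0 0 1;0 4.7 0 0 0 0 1;0 4.7 0 0 0 0 1;-1.2 0 0 0 0 0 1")

```text
time: 9.1
position: [0.4521, 0.0721, 0.0094]
tool_rot: [-0.169, 3.135, 0.005]
ft_force: [0.7, -0.6, 0.3]
grip_width: 0.009
grip_force: 0.0
```

Request:
jog_arm(rows="-0.4 0 0 0 0 0 1;-0.4 0 0 0 0 0 1;-0.4 0 0 0 0 0 1")

```text
time: 9.48
position: [0.4621, 0.0672, 0.0085]
tool_rot: [0.154, -3.134, -0.001]
ft_force: [-5.0, 1.6, 3.3]
grip_width: 0.003
grip_force: 2.4
```

```bash
python3 s.py
```

```text
psu rel yaw 0.093  rear-face x: mid -0.1789 left -0.1864 right -0.1715 | y -0.0773..0.0724 n=68 rms 0.0012
t 9.525 p [0.4629 0.0675 0.0086] D [-0.1984  0.0666] toolx [-0.9951 -0.0986  0.0023] tooly [-0.0986  0.9951  0.0005] z [-0.0023  0.0003 -1.    ] f [-2.8179  0.8857  1.344 ] w 0.0056697453733892175 [-0.5483  0.1198  0.3664  2.1021 -0.0543  0.9305  1.5178]
```

Request:
jog_arm(rows="-0.45 0 0 0 0 0 1;-0.45 0 0 0 0 0 1;-0.45 0 0 0 0 0 1")

```text
time: 9.9
position: [0.4773, 0.0692, 0.0087]
tool_rot: [-0.157, 3.138, 0.0]
ft_force: [-2.0, 1.5, -0.8]
grip_width: -0.0
grip_force: 1.2
```

Request:
jog_arm(rows="2.2 0 0 0 0 0 1;0 -4.5 0 0 0 0 1;0 -4.5 0 0 0 0 1;0 -4.5 0 0 0 0 1;-1.2 0 0 0 0 0 1")

```text
time: 10.52
position: [0.4819, -0.0712, 0.0097]
tool_rot: [-0.146, 3.135, -0.004]
ft_force: [0.1, 0.1, 0.3]
grip_width: 0.001
grip_force: 0.0
```

Request:
jog_arm(rows="-0.4 0 0 0 0 0 1;-0.4 0 0 0 0 0 1;-0.4 0 0 0 0 0 1;-0.4 0 0 0 0 0 1")

```text
time: 11.02
position: [0.4947, -0.0646, 0.0084]
tool_rot: [0.158, -3.134, 0.0]
ft_force: [-5.4, -1.7, 3.8]
grip_width: 0.007
grip_force: 2.8
```

```bash
python3 s.py
```

```text
psu rel yaw 0.032  rear-face x: mid -0.1688 left -0.1713 right -0.1662 | y -0.0789..0.0699 n=68 rms 0.0010
t 11.075 p [ 0.4955 -0.0646  0.0085] D [-0.1792 -0.0681] toolx [-0.9949 -0.1009  0.0028] tooly [-0.1009  0.9949 -0.0003] z [-0.0027 -0.0006 -1.    ] f [-2.6819 -1.1254  0.215 ] w 0.003044121504696134 [-0.3694  0.1937  0.4848  2.0326 -0.11    0.9426  1.8445]
```

Request:
jog_arm(rows="-0.4 0.1 0 0 0 0 1;-0.4 0.1 0 0 0 0 1")

```text
time: 11.32
position: [0.5035, -0.0624, 0.0085]
tool_rot: [0.157, -3.136, 0.001]
ft_force: [-2.4, -3.1, 0.3]
grip_width: 0.003
grip_force: 1.6
```

Request:
jog_arm(rows="3.2 0 0 0 0 0 1;0 4.5 0 0 0 0 1;0 4.5 0 0 0 0 1;0 4.5 0 0 0 0 1;-1.2 0 0 0 0 0 1")

```text
time: 11.95
position: [0.4709, 0.0758, 0.0092]
tool_rot: [-0.169, 3.135, 0.004]
ft_force: [0.0, -0.3, 1.0]
grip_width: 0.006
grip_force: 0.0
```

Request:
jog_arm(rows="-0.4 0 0 0 0 0 1;-0.4 0 0 0 0 0 1;-0.4 0 0 0 0 0 1;-0.4 0 0 0 0 0 1;-0.4 0 0 0 0 0 1")

```text
time: 12.58
position: [0.4902, 0.073, 0.0086]
tool_rot: [0.157, -3.136, -0.001]
ft_force: [-3.7, 1.3, 0.1]
grip_width: 0.003
grip_force: 1.6
```

```bash
python3 s.py
```

```text
psu rel yaw -0.011  rear-face x: mid -0.1573 left -0.1564 right -0.1582 | y -0.0760..0.0719 n=64 rms 0.0010
t 12.625 p [0.4912 0.0729 0.0087] D [-0.1697  0.0692] toolx [-0.995  -0.1001 -0.0003] tooly [-0.1001  0.995   0.0003] z [ 0.0003  0.0003 -1.    ] f [-0.6613  1.9065 -1.2933] w 0.0036078961990663595 [-0.548   0.1784  0.3756  2.0391 -0.0811  0.9376  1.5414]
```

Request:
jog_arm(rows="2.2 0 0 0 0 0 1;0 -4.6 0 0 0 0 1;0 -4.6 0 0 0 0 1;0 -4.6 0 0 0 0 1;-1.2 0 0 0 0 0 1")

```text
time: 13.25
position: [0.4956, -0.0711, 0.0094]
tool_rot: [-0.145, 3.135, -0.004]
ft_force: [1.1, 0.0, 0.3]
grip_width: 0.005
grip_force: 0.0
```

Request:
jog_arm(rows="-0.4 0 0 0 0 0 1;-0.4 0 0 0 0 0 1;-0.4 0 0 0 0 0 1;-0.4 0 0 0 0 0 1;-0.4 0 0 0 0 0 1")

```text
time: 13.88
position: [0.5126, -0.0643, 0.0085]
tool_rot: [0.158, -3.134, 0.001]
ft_force: [-5.3, -3.0, 4.0]
grip_width: 0.004
grip_force: 2.7
```

```bash
python3 s.py
```

```text
psu rel yaw 0.052  rear-face x: mid -0.1534 left -0.1575 right -0.1492 | y -0.0732..0.0718 n=62 rms 0.0015
t 13.925 p [ 0.5136 -0.0643  0.0086] D [-0.1612 -0.0696] toolx [-0.9949 -0.1004  0.0026] tooly [-0.1004  0.9949 -0.0008] z [-0.0025 -0.0011 -1.    ] f [-2.9058 -1.464   0.9318] w 0.003335034476637697 [-0.3648  0.2316  0.484   1.9911 -0.13    0.9511  1.8556]
```

Request:
jog_arm(rows="3 0 0 0 0 0 1;0 4.6 0 0 0 0 1;0 4.6 0 0 0 0 1;0 4.6 0 0 0 0 1;-1.2 0 0 0 0 0 1")

```text
time: 14.55
position: [0.4821, 0.0769, 0.0089]
tool_rot: [-0.17, 3.137, 0.004]
ft_force: [0.2, -1.0, -0.4]
grip_width: 0.008
grip_force: 0.0
```

Request:
jog_arm(rows="-0.4 0 0 0 0 0 1;-0.4 0 0 0 0 0 1;-0.4 0 0 0 0 0 1;-0.4 0 0 0 0 0 1")

```text
time: 15.05
position: [0.4976, 0.0734, 0.0085]
tool_rot: [0.156, -3.135, -0.001]
ft_force: [-3.9, 2.2, 2.3]
grip_width: 0.002
grip_force: 1.9
```

```bash
python3 s.py
```

```text
psu rel yaw 0.011  rear-face x: mid -0.1497 left -0.1506 right -0.1488 | y -0.0554..0.0717 n=39 rms 0.0006
t 15.1 p [0.4987 0.0736 0.0086] D [-0.1622  0.0691] toolx [-0.995  -0.0997  0.0006] tooly [-0.0997  0.995   0.0005] z [-0.0007  0.0004 -1.    ] f [-2.3776  0.5237 -0.1521] w 0.0037172772978148225 [-0.5508  0.1951  0.3836  2.0212 -0.0905  0.9417  1.5502]
```

Request:
jog_arm(rows="-0.4 0 0 0 0 0 1;-0.4 0 0 0 0 0 1")

```text
time: 15.35
position: [0.5068, 0.0743, 0.0086]
tool_rot: [0.157, -3.138, -0.0]
ft_force: [-3.8, 1.2, -1.1]
grip_width: 0.007
grip_force: 2.0
```

Request:
jog_arm(rows="2.5 0 0 0 0 0 1;0 -4.6 0 0 0 0 1;0 -4.6 0 0 0 0 1;0 -4.6 0 0 0 0 1;-1 0 0 0 0 0 1")

```text
time: 15.98
position: [0.507, -0.0704, 0.0097]
tool_rot: [-0.145, 3.135, -0.005]
ft_force: [0.4, -0.5, 0.8]
grip_width: 0.005
grip_force: 0.0
```

Request:
jog_arm(rows="-0.4 0 0 0 0 0 1;-0.4 0 0 0 0 0 1;-0.4 0 0 0 0 0 1")

```text
time: 16.35
position: [0.5155, -0.0625, 0.0085]
tool_rot: [0.16, -3.133, -0.001]
ft_force: [-8.5, -1.4, 5.3]
grip_width: 0.003
grip_force: 3.8
```

Request:
jog_arm(rows="-0.4 0 0 0 0 0 1;-0.4 0 0 0 0 0 1;-0.3 0 0 0 0 0 1")

```text
time: 16.73
position: [0.5281, -0.0622, 0.0084]
tool_rot: [0.158, -3.137, 0.0]
ft_force: [-2.3, -1.9, -1.4]
grip_width: 0.003
grip_force: 1.2
```

```bash
python3 - <<'E'
from h import *
st()
d=imaging.get_image("scene");psu(d);t=imaging.get_image("top")
a=cv2.resize(d["img"][150:255,200:310],None,fx=4,fy=5,interpolation=cv2.INTER_CUBIC)
b=cv2.resize(t["img"][120:225,225:315],None,fx=4,fy=5,interpolation=cv2.INTER_CUBIC)
cv2.imwrite("pics/s5.png",np.hstack([a,b]))
E
```

```text
t 16.725 p [ 0.5281 -0.0622  0.0084] D [-0.1465 -0.0689] toolx [-0.9949 -0.1006  0.001 ] tooly [-0.1006  0.9949 -0.0002] z [-0.001  -0.0003 -1.    ] f [-2.278  -1.8619 -1.378 ] w 0.002920451983976374 [-0.3621  0.2603  0.4815  1.959  -0.1458  0.9568  1.8616]Traceback (most recent call last):
  File "<stdin>", line 3, in <module>
  File "h.py", line 34, in psu
    a=np.polyfit(P[w,1],P[w,0],1);r=P[:,0]-np.polyval(a,P[:,1]);w=abs(r)<max(.003,1.5*np.std(r[w]))
                 ~^^^^^
IndexError: too many indices for array: array is 1-dimensional, but 2 were indexed
```

Request:
jog_arm(rows="2.8 0 0 0 0 0 1;0 4.6 0 0 0 0 1;0 4.6 0 0 0 0 1;0 4.6 0 0 0 0 1;-0.8 0 0 0 0 0 1")

```text
time: 17.4
position: [0.495, 0.0787, 0.0094]
tool_rot: [-0.17, 3.135, 0.005]
ft_force: [-0.3, 0.6, -0.9]
grip_width: 0.005
grip_force: 0.0
```

Request:
jog_arm(rows="-0.4 0 0 0 0 0 1;-0.4 0 0 0 0 0 1;-0.4 0 0 0 0 0 1")

```text
time: 17.77
position: [0.5072, 0.0731, 0.0089]
tool_rot: [-0.154, 3.138, -0.0]
ft_force: [-0.4, 0.5, 0.2]
grip_width: 0.007
grip_force: 0.0
```

Request:
jog_arm(rows="-0.4 0 0 0 0 0 1;-0.4 0 0 0 0 0 1")

```text
time: 18.02
position: [0.5134, 0.0752, 0.0086]
tool_rot: [0.157, -3.135, -0.001]
ft_force: [-4.8, 1.5, 2.8]
grip_width: 0.008
grip_force: 2.1
```

```bash
python3 - <<'E'
from h import *
st()
d=imaging.get_image("scene");t=imaging.get_image("top")
a=cv2.resize(d["img"][150:255,200:310],None,fx=4,fy=5,interpolation=cv2.INTER_CUBIC)
b=cv2.resize(t["img"][120:225,225:310],None,fx=4,fy=5,interpolation=cv2.INTER_CUBIC)
cv2.imwrite("pics/s5.png",np.hstack([a,b]))
E
```

```text
t 18.025 p [0.5134 0.0752 0.0086] D [-0.1475  0.0693] toolx [-0.995  -0.0998  0.003 ] tooly [-0.0998  0.995   0.0008] z [-0.003   0.0005 -1.    ] f [-4.8254  1.5313  2.7738] w 0.008395686175185902 [-0.5501  0.2279  0.3917  1.9849 -0.1074  0.9512  1.566 ]
```

View pics/s5.png

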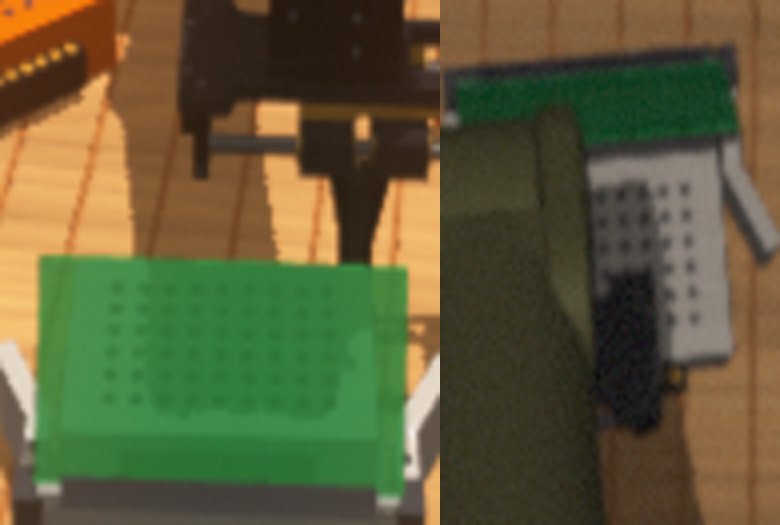

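```bash
python3 - <<'E'
from h import *
d=imaging.get_image("scene");t=imaging.get_image("top")
print("rear right",D(unproj(t,297.2,191.1,.046)))
for u,v in[(65,429),(375,437)]: print("nose",D(unproj(d,200+u/4-.5,150+v/5-.5,.046)))
E
```

```text
rear right [-0.13866169 -0.08109353]
nose [-0.02615501 -0.076833  ]
nose [-0.02838099  0.07752048]
```

Request:
jog_arm(rows="-0.4 0 0 0 0 0 1;-0.4 0 0 0 0 0 1")

```text
time: 18.48
position: [0.5216, 0.0766, 0.0086]
tool_rot: [0.158, -3.135, -0.002]
ft_force: [-8.1, 2.7, 2.5]
grip_width: 0.001
grip_force: 3.9
```

Request:
jog_arm(rows="2.3 0 0 0 0 0 1;0 -4.6 0 0 0 0 1;0 -4.6 0 0 0 0 1;0 -4.6 0 0 0 0 1;-0.8 0 0 0 0 0 1")

```text
time: 19.1
position: [0.5229, -0.069, 0.0097]
tool_rot: [-0.145, 3.135, -0.005]
ft_force: [0.1, 0.3, -0.2]
grip_width: 0.0
grip_force: 0.0
```

Request:
jog_arm(rows="-0.4 0 0 0 0 0 1;-0.4 0 0 0 0 0 1")

```text
time: 19.35
position: [0.53, -0.0609, 0.0089]
tool_rot: [-0.161, 3.137, 0.0]
ft_force: [-2.5, -1.3, 1.4]
grip_width: 0.008
grip_force: 1.8
```

Request:
jog_arm(rows="-0.4 0 0 0 0 0 1")

```text
time: 19.48
position: [0.5321, -0.0613, 0.0085]
tool_rot: [0.16, -3.134, 0.0]
ft_force: [-5.1, -1.3, 3.4]
grip_width: 0.009
grip_force: 2.3
```

Request:
jog_arm(rows="-0.4 0 0 0 0 0 1")

```text
time: 19.6
position: [0.5365, -0.0616, 0.0085]
tool_rot: [0.158, -3.136, 0.001]
ft_force: [-3.2, -2.1, 0.7]
grip_width: 0.005
grip_force: 1.8
```

```bash
python3 -c "
from h import *
st()"
```

```text
t 19.6 p [ 0.5365 -0.0616  0.0085] D [-0.1381 -0.0691] toolx [-0.9949 -0.1007  0.0021] tooly [-0.1007  0.9949 -0.0004] z [-0.002  -0.0007 -1.    ] f [-3.241  -2.1156  0.6599] w 0.0046855321247563616 [-0.3596  0.2781  0.4801  1.9381 -0.154   0.963   1.8649]
```

Request:
jog_arm(rows="-0.3 0 0 0 0 0 1")

```text
time: 19.73
position: [0.54, -0.0612, 0.0085]
tool_rot: [0.158, -3.137, 0.001]
ft_force: [-3.8, -0.7, 1.1]
grip_width: 0.006
grip_force: 1.7
```

Request:
jog_arm(rows="-0.2 0 0 0 0 0 1")

```text
time: 19.85
position: [0.5424, -0.0609, 0.0086]
tool_rot: [0.158, -3.137, 0.0]
ft_force: [-3.3, -3.3, -1.5]
grip_width: 0.009
grip_force: 1.3
```

Request:
jog_arm(rows="2.5 0 0 0 0 0 1;0 4.6 0 0 0 0 1;0 4.6 0 0 0 0 1;0 4.6 0 0 0 0 1;-0.8 0 0 0 0 0 1")

```text
time: 20.48
position: [0.5121, 0.0809, 0.0093]
tool_rot: [-0.17, 3.135, 0.006]
ft_force: [0.5, -0.8, -0.1]
grip_width: 0.004
grip_force: 0.0
```

Request:
jog_arm(rows="-0.4 0 0 0 0 0 1;-0.4 0 0 0 0 0 1")

```text
time: 20.72
position: [0.5205, 0.0743, 0.009]
tool_rot: [-0.154, 3.137, -0.0]
ft_force: [1.5, -0.5, 0.5]
grip_width: 0.009
grip_force: 0.0
```

Request:
jog_arm(rows="-0.3 0 0 0 0 0 1")

```text
time: 20.85
position: [0.5231, 0.0746, 0.0089]
tool_rot: [-0.154, 3.137, -0.0]
ft_force: [-1.3, 0.6, 0.2]
grip_width: 0.006
grip_force: 1.1
```

Request:
jog_arm(rows="-0.3 0 0 0 0 0 1")

```text
time: 20.98
position: [0.5243, 0.0754, 0.0086]
tool_rot: [0.155, -3.135, -0.0]
ft_force: [-4.7, 0.3, 3.9]
grip_width: 0.001
grip_force: 2.2
```

```bash
python3 -c "
from h import *
st()"
```

```text
t 20.975 p [0.5243 0.0754 0.0086] D [-0.1365  0.0684] toolx [-0.9951 -0.0989  0.0031] tooly [-0.0989  0.9951  0.0002] z [-0.0031 -0.0001 -1.    ] f [-4.7418  0.3357  3.8751] w 0.0010569174151658146 [-0.5495  0.2505  0.3989  1.9592 -0.1185  0.9572  1.5768]
```

Request:
jog_arm(rows="-0.3 0 0 0 0 0 1")

```text
time: 21.1
position: [0.5274, 0.0766, 0.0086]
tool_rot: [0.157, -3.135, -0.001]
ft_force: [-4.1, 1.5, 3.2]
grip_width: 0.002
grip_force: 2.1
```

Request:
jog_arm(rows="-0.3 0 0 0 0 0 1")

```text
time: 21.22
position: [0.531, 0.0773, 0.0085]
tool_rot: [0.158, -3.137, -0.001]
ft_force: [-3.1, 0.5, 1.1]
grip_width: 0.007
grip_force: 1.8
```

Request:
jog_arm(rows="-0.2 0 0 0 0 0 1")

```text
time: 21.35
position: [0.5334, 0.0774, 0.0086]
tool_rot: [0.158, -3.137, -0.001]
ft_force: [-3.9, 1.8, 0.0]
grip_width: 0.003
grip_force: 1.5
```

```bash
python3 -c "
from h import *
st()"
```

```text
t 21.35 p [0.5334 0.0774 0.0086] D [-0.1273  0.0694] toolx [-0.995  -0.1004  0.0003] tooly [-0.1004  0.995   0.0004] z [-0.0003  0.0004 -1.    ] f [-3.8578  1.8094  0.0261] w 0.0026973654550604817 [-0.5459  0.267   0.3976  1.9396 -0.1256  0.959   1.5827]
```

Request:
jog_arm(rows="2.2 0 0 0 0 0 1;0 -4.6 0 0 0 0 1;0 -4.6 0 0 0 0 1;0 -4.6 0 0 0 0 1;-0.8 0 0 0 0 0 1")

```text
time: 21.98
position: [0.5347, -0.0678, 0.0096]
tool_rot: [-0.145, 3.135, -0.005]
ft_force: [0.1, 0.4, 0.3]
grip_width: 0.005
grip_force: 0.0
```

Request:
jog_arm(rows="-0.4 0 0 0 0 0 1;-0.3 0 0 0 0 0 1")

```text
time: 22.22
position: [0.5411, -0.0596, 0.0088]
tool_rot: [-0.161, 3.137, 0.0]
ft_force: [0.2, 0.2, -0.6]
grip_width: 0.003
grip_force: 0.0
```

Request:
jog_arm(rows="-0.3 0 0 0 0 0 1")

```text
time: 22.35
position: [0.5434, -0.0596, 0.0087]
tool_rot: [0.161, -3.137, -0.0]
ft_force: [-3.7, 0.1, 1.8]
grip_width: 0.006
grip_force: 1.6
```

Request:
jog_arm(rows="-0.3 0 0 0 0 0 1")

```text
time: 22.48
position: [0.545, -0.0601, 0.0086]
tool_rot: [0.159, -3.134, -0.0]
ft_force: [-4.3, -1.8, 3.4]
grip_width: 0.007
grip_force: 2.3
```

Request:
jog_arm(rows="-0.2 0 0 0 0 0 1")

```text
time: 22.6
position: [0.5475, -0.0606, 0.0086]
tool_rot: [0.157, -3.136, 0.001]
ft_force: [-4.1, -1.3, 1.3]
grip_width: 0.007
grip_force: 1.9
```

```bash
python3 -c "
from h import *
st()"
```

```text
t 22.6 p [ 0.5475 -0.0606  0.0086] D [-0.127  -0.0693] toolx [-0.995  -0.1001  0.0017] tooly [-0.1001  0.995  -0.0003] z [-0.0017 -0.0004 -1.    ] f [-4.088  -1.3052  1.3098] w 0.0070108360184464235 [-0.357   0.3     0.4792  1.9121 -0.1652  0.9697  1.869 ]
```

Request:
jog_arm(rows="-0.2 0 0 0 0 0 1")

```text
time: 22.72
position: [0.5487, -0.0607, 0.0085]
tool_rot: [0.157, -3.134, 0.0]
ft_force: [-8.3, -1.2, 6.3]
grip_width: 0.005
grip_force: 4.4
```

Request:
jog_arm(rows="-0.2 0 0 0 0 0 1")

```text
time: 22.85
position: [0.5487, -0.0607, 0.0084]
tool_rot: [0.156, -3.13, -0.001]
ft_force: [-13.7, -2.4, 11.9]
grip_width: 0.005
grip_force: 7.0
```

Request:
jog_arm(rows="-0.1 0 0 0 0 0 1")

```text
time: 22.98
position: [0.5487, -0.0607, 0.0084]
tool_rot: [0.156, -3.128, -0.001]
ft_force: [-14.8, -2.6, 11.9]
grip_width: 0.001
grip_force: 7.6
```

Request:
jog_arm(rows="2.4 0 0 0 0 0 1;0 4.6 0 0 0 0 1;0 4.6 0 0 0 0 1;0 4.6 0 0 0 0 1;-0.8 0 0 0 0 0 1")

```text
time: 23.6
position: [0.5239, 0.0817, 0.0091]
tool_rot: [-0.169, 3.135, 0.005]
ft_force: [-0.1, 0.2, 0.7]
grip_width: 0.006
grip_force: 0.0
```

Request:
jog_arm(rows="-0.3 0 0 0 0 0 1;-0.3 0 0 0 0 0 1")

```text
time: 23.85
position: [0.5303, 0.075, 0.0089]
tool_rot: [-0.154, 3.137, -0.001]
ft_force: [-0.7, 0.7, -0.1]
grip_width: 0.005
grip_force: 0.0
```

Request:
jog_arm(rows="-0.2 0 0 0 0 0 1")

```text
time: 23.98
position: [0.532, 0.0754, 0.0089]
tool_rot: [-0.154, 3.137, -0.0]
ft_force: [0.0, -0.2, 0.4]
grip_width: 0.007
grip_force: 0.0
```

Request:
jog_arm(rows="-0.2 0 0 0 0 0 1")

```text
time: 24.1
position: [0.5336, 0.0762, 0.0088]
tool_rot: [0.155, -3.138, 0.0]
ft_force: [-1.4, -0.9, 0.9]
grip_width: 0.001
grip_force: 1.1
```

Request:
jog_arm(rows="-0.2 0 0 0 0 0 1")

```text
time: 24.22
position: [0.5343, 0.0766, 0.0086]
tool_rot: [0.156, -3.135, 0.0]
ft_force: [-3.9, -0.6, 3.6]
grip_width: 0.005
grip_force: 2.1
```

```bash
python3 -c "
from h import *
st()"
```

```text
t 24.225 p [0.5343 0.0766 0.0086] D [-0.1265  0.0685] toolx [-0.995  -0.0994  0.0028] tooly [-0.0994  0.995   0.    ] z [-0.0028 -0.0003 -1.    ] f [-3.9231 -0.6165  3.6252] w 0.005311295944987401 [-0.5495  0.2709  0.4043  1.9356 -0.1289  0.9627  1.5861]
```

Request:
jog_arm(rows="-0.2 0 -0.1 0 0 0 1")

```text
time: 24.35
position: [0.5346, 0.0768, 0.0088]
tool_rot: [0.157, -3.132, 0.001]
ft_force: [-6.7, -1.3, -0.4]
grip_width: 0.005
grip_force: 3.6
```

Request:
jog_arm(rows="-0.1 0 -0.1 0 0 0 1")

```text
time: 24.48
position: [0.5346, 0.0768, 0.009]
tool_rot: [0.157, -3.13, 0.001]
ft_force: [-6.7, -1.0, -3.1]
grip_width: 0.004
grip_force: 3.4
```

Request:
jog_arm(rows="-0.2 0 0 0 0 0 1")

```text
time: 24.6
position: [0.5345, 0.0768, 0.0087]
tool_rot: [0.157, -3.126, 0.002]
ft_force: [-13.7, -2.0, 4.8]
grip_width: 0.005
grip_force: 6.8
```

Request:
jog_arm(rows="-0.2 0 0 0 0 0 1")

```text
time: 24.72
position: [0.5345, 0.0768, 0.0087]
tool_rot: [0.157, -3.121, 0.002]
ft_force: [-18.1, -2.3, 10.3]
grip_width: 0.005
grip_force: 9.5
```

```bash
python3 -c "
from h import *
st()"
```

```text
t 24.725 p [0.5345 0.0768 0.0087] D [-0.1263  0.0688] toolx [-0.9948 -0.1001  0.0165] tooly [-0.1001  0.995  -0.0002] z [-0.0164 -0.0018 -0.9999] f [-18.145   -2.2953  10.2709] w 0.005337140148262267 [-0.5465  0.2823  0.4036  1.9219 -0.1331  0.9797  1.5901]
```

Request:
jog_arm(rows="0.05 0 -0.1 0 0 0 1;0 0 0 0 0 0 1")

```text
time: 24.98
position: [0.5344, 0.0768, 0.0089]
tool_rot: [0.157, -3.123, 0.002]
ft_force: [-13.1, -1.2, -0.4]
grip_width: 0.004
grip_force: 6.2
```

Request:
jog_arm(rows="2.5 0 0 0 0 0 1;0 -4.6 0.2 0 0 0 1;0 -4.6 0 0 0 0 1;0 -4.6 0 0 0 0 1;-0.8 0 0 0 0 0 1")

```text
time: 25.6
position: [0.5394, -0.0664, 0.0103]
tool_rot: [-0.146, 3.136, -0.003]
ft_force: [-0.0, 0.9, 0.6]
grip_width: 0.004
grip_force: 0.0
```

Request:
jog_arm(rows="-0.4 0 0 0 0 0 1;-0.3 0 0 0 0 0 1")

```text
time: 25.85
position: [0.5463, -0.0587, 0.0098]
tool_rot: [-0.161, 3.137, 0.001]
ft_force: [-0.3, 0.1, -0.3]
grip_width: 0.003
grip_force: 0.0
```

Request:
jog_arm(rows="-0.2 0 0 0 0 0 1")

```text
time: 25.98
position: [0.5481, -0.059, 0.0098]
tool_rot: [-0.161, 3.137, 0.001]
ft_force: [-0.4, -0.4, -0.3]
grip_width: 0.012
grip_force: 0.0
```

```bash
python3 -c "
from h import *
st()"
```

```text
t 25.975 p [ 0.5481 -0.059   0.0098] D [-0.1263 -0.0677] toolx [-0.9948 -0.1022 -0.    ] tooly [-0.1022  0.9948  0.0004] z [ 0.      0.0004 -1.    ] f [-0.4462 -0.4209 -0.2724] w 0.01244657410448529 [-0.3627  0.2982  0.4828  1.9121 -0.1665  0.9703  1.8696]
```

Request:
jog_arm(rows="-0.2 0 0 0 0 0 1")

```text
time: 26.1
position: [0.5486, -0.0592, 0.0096]
tool_rot: [0.159, -3.135, -0.001]
ft_force: [-4.8, 0.0, 2.9]
grip_width: 0.003
grip_force: 2.3
```

Request:
jog_arm(rows="-0.2 0 -0.1 0 0 0 1")

```text
time: 26.22
position: [0.5485, -0.0592, 0.0097]
tool_rot: [0.158, -3.131, -0.002]
ft_force: [-7.1, 0.4, -0.5]
grip_width: 0.004
grip_force: 3.6
```

Request:
jog_arm(rows="-0.2 0 -0.05 0 0 0 1")

```text
time: 26.35
position: [0.5486, -0.0592, 0.0097]
tool_rot: [0.157, -3.127, -0.003]
ft_force: [-12.0, 0.5, 3.3]
grip_width: 0.006
grip_force: 5.8
```

Request:
jog_arm(rows="-0.2 0 -0.05 0 0 0 1;0 0 0 0 0 0 1")

```text
time: 26.6
position: [0.5484, -0.0592, 0.0097]
tool_rot: [0.156, -3.123, -0.003]
ft_force: [-13.8, 0.0, 4.4]
grip_width: 0.001
grip_force: 6.8
```

```bash
python3 -c "
from h import *
st()"
```

```text
t 26.6 p [ 0.5484 -0.0592  0.0097] D [-0.126 -0.068] toolx [-0.9949 -0.1     0.0145] tooly [-0.0999  0.995   0.0028] z [-0.0147  0.0013 -0.9999] f [-13.7711   0.0229   4.4304] w 0.0010432073666437856 [-0.3592  0.3111  0.4824  1.8969 -0.1706  0.9887  1.8707]
```

Request:
jog_arm(rows="-0.15 0 -0.05 0 0 0 1;0 0 0 0 0 0 1")

```text
time: 26.85
position: [0.5484, -0.0592, 0.0097]
tool_rot: [0.156, -3.12, -0.003]
ft_force: [-16.1, -0.0, 6.0]
grip_width: 0.005
grip_force: 8.0
```

Request:
jog_arm(rows="2 0 0 0 0 0 1;2 0 -1 0 0 0 1;0 0 -5 0 0 0 1;0 0 -5 0 0 0 1;0 2 -5 0 0 0 1")

```text
time: 27.48
position: [0.5157, -0.0449, 0.1743]
tool_rot: [-0.152, 3.136, -0.001]
ft_force: [0.1, 1.2, -0.7]
grip_width: 0.006
grip_force: 0.0
```

Request:
jog_arm(rows="-3.2 1.2 0 0 0 0 1;-3.2 1.2 0 0 0 0 1;-3.2 1.2 0 0 0 0 1;-3 1.2 0 0 0 0 1;0 0 0 0 0 0 1")

```text
time: 28.1
position: [0.6375, 0.0191, 0.1715]
tool_rot: [-0.162, 3.137, -0.0]
ft_force: [-1.1, -0.4, 0.7]
grip_width: 0.006
grip_force: 0.0
```

```bash
python3 -c "
from h import *
st()"
```

```text
t 28.1 p [0.6375 0.0191 0.1715] D [-0.0295  0.001 ] toolx [-0.9947 -0.103  -0.0003] tooly [-0.103   0.9947 -0.0003] z [ 0.0003 -0.0002 -1.    ] f [-1.0572 -0.4357  0.6939] w 0.005620044461530864 [-0.4455  0.3216  0.4695  1.5305 -0.1478  1.3245  1.7134]
```

Request:
jog_arm(rows="0 0 3.5 0 0 0 1;0 0 3 0 0 0 1;0 0 0.7 0 0 0 1;0 0 0.7 0 0 0 1")

```text
time: 28.6
position: [0.6324, 0.0161, 0.0959]
tool_rot: [0.156, -3.13, -0.002]
ft_force: [-21.0, -0.6, 28.5]
grip_width: 0.006
grip_force: 14.1
```

Request:
jog_arm(rows="0 0 0.7 0 0 0 1;0 0 0.7 0 0 0 1;0 0 0.7 0 0 0 1")

```text
time: 28.98
position: [0.6367, 0.0169, 0.0729]
tool_rot: [-0.157, 3.136, 0.0]
ft_force: [-0.4, -0.1, -0.2]
grip_width: 0.006
grip_force: 0.3
```

Request:
jog_arm(rows="0 0 0.7 0 0 0 1;0 0 0.7 0 0 0 1")

```text
time: 29.22
position: [0.636, 0.0169, 0.0578]
tool_rot: [0.157, -3.137, 0.0]
ft_force: [-0.1, -0.5, 0.9]
grip_width: 0.006
grip_force: 0.3
```

```bash
python3 -c "
from h import *
st()"
```

```text
t 29.225 p [0.636  0.0169 0.0578] D [-0.0313 -0.001 ] toolx [-0.995  -0.1001  0.0002] tooly [-0.1001  0.995  -0.    ] z [-0.0002 -0.0001 -1.    ] f [-0.0557 -0.5213  0.9321] w 0.005783070511531896 [-0.4262  0.4092  0.4495  1.6585 -0.1933  1.1184  1.747 ]
```

Request:
jog_arm(rows="0 0 0.5 0 0 0 1;0 0 0.5 0 0 0 1")

```text
time: 29.48
position: [0.636, 0.0169, 0.0479]
tool_rot: [0.157, -3.137, 0.0]
ft_force: [-0.2, -0.4, 0.8]
grip_width: 0.008
grip_force: 0.3
```

Request:
jog_arm(rows="0 0 0.4 0 0 0 1")

```text
time: 29.6
position: [0.636, 0.0168, 0.044]
tool_rot: [0.157, -3.137, 0.0]
ft_force: [-1.2, -0.7, 0.9]
grip_width: 0.006
grip_force: 0.3
```

Request:
jog_arm(rows="0 0 0.3 0 0 0 1")

```text
time: 29.72
position: [0.636, 0.0169, 0.0411]
tool_rot: [0.157, -3.138, -0.0]
ft_force: [-0.9, -0.3, 1.1]
grip_width: 0.004
grip_force: 0.3
```

Request:
jog_arm(rows="0 0 0.2 0 0 0 1")

```text
time: 29.85
position: [0.636, 0.0169, 0.0392]
tool_rot: [0.157, -3.138, -0.0]
ft_force: [-0.2, 0.3, 0.4]
grip_width: 0.003
grip_force: 0.3
```

Request:
jog_arm(rows="0 0 0.2 0 0 0 1")

```text
time: 29.98
position: [0.6361, 0.0169, 0.0374]
tool_rot: [-0.157, 3.137, 0.0]
ft_force: [0.4, -0.1, 0.4]
grip_width: 0.009
grip_force: 0.3
```

Request:
jog_arm(rows="0 0 0.2 0 0 0 1")

```text
time: 30.1
position: [0.6361, 0.0169, 0.0353]
tool_rot: [-0.157, 3.137, 0.0]
ft_force: [-0.9, -0.5, 0.2]
grip_width: 0.004
grip_force: 0.3
```

Request:
jog_arm(rows="0 0 0.1 0 0 0 1")

```text
time: 30.22
position: [0.636, 0.0169, 0.0343]
tool_rot: [0.157, -3.138, -0.0]
ft_force: [-0.7, 0.1, 0.2]
grip_width: 0.006
grip_force: 0.3
```

Request:
jog_arm(rows="0 0 0.1 0 0 0 1")

```text
time: 30.35
position: [0.636, 0.0169, 0.0333]
tool_rot: [-0.157, 3.138, 0.0]
ft_force: [-0.0, 0.2, 0.8]
grip_width: 0.009
grip_force: 0.3
```

Request:
jog_arm(rows="0 0 0.1 0 0 0 1")

```text
time: 30.48
position: [0.6361, 0.0169, 0.0324]
tool_rot: [-0.157, 3.138, 0.0]
ft_force: [-0.5, -0.3, 1.3]
grip_width: 0.007
grip_force: 0.3
```

Request:
jog_arm(rows="0 0 0.1 0 0 0 1")

```text
time: 30.6
position: [0.6361, 0.0169, 0.0313]
tool_rot: [-0.157, 3.138, 0.0]
ft_force: [-1.0, 0.4, -0.1]
grip_width: 0.006
grip_force: 0.3
```

Request:
jog_arm(rows="0 0 0.1 0 0 0 1")

```text
time: 30.72
position: [0.6361, 0.0169, 0.0307]
tool_rot: [-0.157, 3.138, 0.0]
ft_force: [-2.6, 0.1, 6.2]
grip_width: 0.002
grip_force: 3.1
```

Request:
jog_arm(rows="0 0 0.1 0 0 0 1;0 0 0 0 0 0 1")

```text
time: 30.98
position: [0.6361, 0.0169, 0.0307]
tool_rot: [-0.157, 3.138, 0.001]
ft_force: [-3.8, -0.3, 8.1]
grip_width: 0.007
grip_force: 4.0
```

Request:
jog_arm(rows="0 0 -1 0 0 0 1;0 0 -4 0 0 0 1;0 0 -5 0 0 0 1;5 0 -4 0 0 0 1;5 0 0 0 0 0 1")

```text
time: 31.6
position: [0.5396, 0.0065, 0.1722]
tool_rot: [-0.156, 3.13, 0.0]
ft_force: [-0.3, -0.9, -0.8]
grip_width: 0.002
grip_force: 0.0
```

Request:
jog_arm(rows="3 4.5 -2 0 0 0 1;0 4.5 0 0 0 0 1;0 4.5 0 0 0 0 1;0 4.5 0 0 0 0 1;0 4.5 0 0 0 0 1")

```text
time: 32.22
position: [0.4854, 0.2293, 0.189]
tool_rot: [-0.157, 3.136, 0.001]
ft_force: [0.1, 0.6, 0.1]
grip_width: 0.005
grip_force: 0.0
```

Request:
jog_arm(rows="0 4.5 0 0 0 0 1;0 0 0 0 0 0 1;0 0 0 0 0 0 1")

```text
time: 32.6
position: [0.4812, 0.2719, 0.1885]
tool_rot: [-0.157, 3.137, -0.001]
ft_force: [0.0, -0.6, 0.9]
grip_width: 0.006
grip_force: 0.0
```

```bash
python3 - <<'E'
from h import *
st()
d=imaging.get_image("scene");t=imaging.get_image("top")
a=cv2.resize(d["img"][150:280,140:360],None,fx=2,fy=4,interpolation=cv2.INTER_CUBIC)
b=cv2.resize(t["img"][120:250,225:310],None,fx=4,fy=4,interpolation=cv2.INTER_CUBIC)
cv2.imwrite("pics/s6.png",np.hstack([a,b]))
E
```

```text
t 32.6 p [0.4812 0.2719 0.1885] D [-0.1598  0.2682] toolx [-0.995  -0.0997 -0.0005] tooly [-0.0997  0.995  -0.0007] z [ 0.0005 -0.0007 -1.    ] f [ 0.039  -0.5813  0.911 ] w 0.006175476233245966 [-0.7884  0.1142  0.2446  1.7116 -0.0276  1.3193  1.1322]
```

View pics/s6.png

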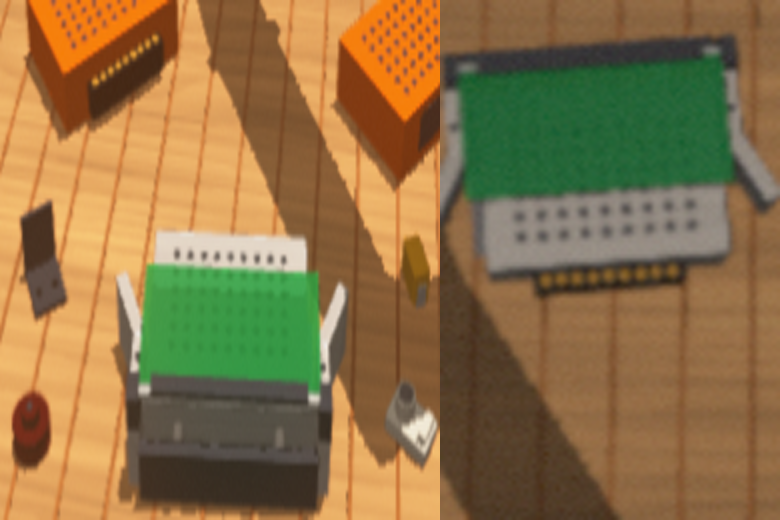

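```bash
python3 - <<'E'
from h import *
t=imaging.get_image("top")
g=lambda u,v,z:D(unproj(t,225+(u-440)/4-.375,120+v/4-.375,z))
print("flap edge",g(468,198,.06),g(733,183,.06),"rear",g(489,274,.046),g(728,257,.046))
print(ticket.close_job())
E
```

```text
flap edge [-0.0707176   0.08516699] [-0.07333609 -0.08746881] rear [-0.11910209  0.07530779] [-0.11941571 -0.08136161]
the job is handed in; nothing more can be done
None
```

The job is handed in. The supply is seated square on the stop bar (about 0.004 rad by touch), and the flap is shut and released at 32.6 s. The terminal strip stayed clear and the small parts look undisturbed. Two peaks went higher than planned: the left seating push read 18 N forward but about 21 N counting its vertical part, and the finger met the flap with a brief spike of about 35 N.

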